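# Set the bell timer for a drying ink drawing

## Task

The ink drawing has to dry for 45 minutes, so set the wind-up timer on the desk: twist its dial clockwise past the top mark (60), then back down to 45, and let go. It stands loose on its rubber feet and the dial is stiff, so lean on the dial just enough that the timer neither spins nor skates on the desk, but do not press it hard, and leave everything else where it is.

Things in the scene. Friction and masses are not known exactly. Their poses are not given: they have to be found in the camera images.
- dial (a joint): Timer dial, rad: 0 = pointer at the 0 mark, growing clockwise seen from above, 0.08727 rad (5 deg) a minute. 45 min = 3.927, top mark 60 = 5.236, hard end stop 5.454. Starts at 28 to 44 min, stays where left. Winding up takes about 0.18 N m, turning back 0.13: more than the timer's weight can hold, so press it down by some 8 to 16 N while turning either way, else the whole timer spins
- dial_grip (a point): Centre of the dial's grip, on the dial's axis: an upright black bar 50 mm long, 12 wide, 25 tall, across a black disc of 59 mm diameter; pinch it across its 12 mm. This point is 58 mm above the desk; the bar's top is 13 mm above it, the disc's top 12 mm below it. x along the bar, the pointer (a white line) at its -x end; y across the bar; z up
- dial_pointer (a point): Outer end of the pointer line, on the disc's rim, 28.5 mm from the dial's axis
- mark_zero (a point): The 0 mark on the rim of the timer's top face, 40 mm from the dial's axis: a broad black tick. Fine ticks each minute, long ones each 5 minutes, run clockwise from 0 through 300 degrees to another broad tick at 60, then 60 degrees blank. x axis points from the 0 mark to the dial's axis
- timer: The timer's four rubber feet, loose on the desk, origin under its centre at desk height. They carry a round steel case, 86 mm in diameter, its top with the white scale 39 mm above the desk. Timer in all about 0.3 kg, 71 mm tall. The feet give about 1 mm for each 10 N of pressing, 3 mm at most. Never press it on the desk with more than 25 N
- ink_jar: Bystander: black ink jar with metal cap, 70 mm diameter, 88 mm tall, origin under its centre
- tape_roll: Bystander: roll of tape lying flat, 94 mm diameter, 25 mm high, origin under its centre
- palette: Bystander: white china bowl, 100 mm diameter, 35 mm high, origin under its centre
- brush_jar: Bystander: glass jar of brushes, 72 mm diameter, brushes to 205 mm high, origin under its centre
- pen_white: Bystander: white pen lying, 137 mm long, 10 mm thick
- pen_black: Bystander: black pen lying, 137 mm long, 10 mm thick
- eraser: Bystander: white eraser 45 x 22 x 12 mm

How it is judged:
By the outcome, as a careful person would: the job done as asked, in the order asked, and still so for the second after the job is handed in, with the robot touching nothing.
It also fails if it takes over 70 s, if anything falls off the work surface, if the arm or the gripper's body presses on something with over 40 N, if the wrist force passes 120 N, or if a joint passes its speed limit or range.

## Robot

A 6-joint arm with a two-finger parallel gripper is mounted at the origin on the work surface. World frame = base frame: x ahead of the robot, y to its left, z up, the work surface at z = 0. Lengths are in mm, angles in rad, forces in N, time in s.
With the tool pointing down it reaches from about 350 to 875 mm from the base axis. Payload 4.2 kg.
Tool frame: the origin (TCP) lies at the very end of the fingers, on their centre line; the grasp point (between the pads) lies 19 mm behind it; z points along the fingers, y is the line along which they close (so a half turn about z gives the same grasp; the last joint's range is limited). The gripper opens to 85 mm and grips with 20 to 120 N. Pads are 22 mm wide; open, the fingers measure 114 mm over their backs; the gripper's body (76 mm by 85 mm) begins 54 mm behind the grasp point. The pads swing forward as they close: fully open they stand 13 mm farther back than shut.
Start: joints at [1.572, 0.385, 0.008, 0, -1.194, -0.259], TCP at [159.314, 604.333, 231.312] pointing down, gripper open.
Joint ranges: [-3.14, 3.14], [-1.21, 2.06], [-1.07, 1.41], [-3.16, 2.05], [-2.99, -0.16], [-3.1, 3.1]. Speed limits (rad/s): [2.79, 2.79, 3.14, 3.14, 3.14, 3.14].

## Interface

Orientations are given as a unit quaternion [x, y, z, w].
In Python, from bench import arm, optics gives the robot as it stands. The module is installed in compiled form; this text tells all that it offers.
- The arm moves only by the tool step_arm, never from a script. Its argument "motion" is a list of rows, each an object with "dr": the turn, a rotation vector about the tool's x, y, z in units of 8 degrees (1.0 is 8 degrees), a list of three; "slide": the shift along the tool's x, y, z in mm, a list of three; "jaw": the finger opening in mm, from 0 to 85.4. A call has exactly 8 rows; each row is the pose to reach, as a shift and turn from the pose commanded when the call began, along the tool's axes at that moment; what a row does not reach only later rows make up. A row lasts 1/8 s, in which the tool goes at most 62.5 mm and 10.7 degrees, less where a joint would pass 70% of its speed; a pose out of reach is approached as far as the arm can. A call with a gripper value outside its range is refused whole. The fingers move at their own pace and stop on an object; the grip force is fixed at half the most. Time passes only in rows, so rows that repeat a pose let the fingers close, or fill a call up. It gives the time, the measured TCP pose, the force, the opening and the grip force at its end, in the units of the state.
- arm.read_state(): the state, without advancing time (a new reading comes with each control period).
- optics.get_image(name): name is "side" or "top" or "wrist"; returns the picture (420x560x3 uint8, blue, green, red); there is no depth.
- optics.camera_info(name): a dict with "camera_matrix" (3x3 intrinsics, pixels), "view" (4x4, takes a point from world to camera coordinates); the wrist camera has in their place "T_tool_cam" (4x4, takes a point from camera to tool coordinates, whose origin is the TCP and whose axes are the flange's). Camera axes: x right, y up, looking along -z (the intrinsics and any distortion apply to the point x, -y, -z); pixel columns grow to the right and rows downward; lengths in mm; the calibration is good to about 2 mm. A picture is of the moment at which its call begins: read the wrist's pose just before it. camera_info takes no time and is no camera call.
- arm.job_done(): hands the job in; it is judged then, once.
The state is a dict: "clock": time; "joints": joint angles; "joint_vel": joint speeds; "joint_efforts": joint torques, N m; "position": TCP position; "ee_rot": TCP orientation; "contact_force": force on the tool from outside, world axes, zero at the start; "wrist_torque": the same for the moment, N m; "gripper_width": finger opening in mm; "grasp_force": force on a finger pad.
Only numpy, scipy, OpenCV 4.12 (cv2) and the standard library are available. Lean on these libraries where they do the work, as an engineer would, in place of code of your own. Each camera call takes 0.05 s, during which the arm holds its last target. There are 200 camera calls.

## Working session

There is one attempt and no reset: what is moved stays moved. The work goes in short steps, Python scripts to look and compute and a tool call to move; the robot and the scene stay as the last step left them, time stands still between calls to the robot, and variables do not carry over. Pictures are saved under pics/ and viewed, at most 11 in all, crops included, and the job is handed in when it is done.

Besides the shell and the picture viewer there is one more tool, called after "Call:" by a JSON object that holds its "name" and its "arguments". step_arm: Moves the arm, as the interface text tells. Its arguments: {"type":"object","properties":{"motion":{"type":"array","items":{"type":"object","properties":{"dr":{"type":"array","items":{"type":"number"}},"slide":{"type":"array","items":{"type":"number"}},"jaw":{"type":"number"}}}}},"required":["motion"]}

```bash
mkdir -p pics; python3 - <<'E'
from bench import arm, optics
import cv2
s=arm.read_state();print(s)
for n in("top","wrist"):
    cv2.imwrite(f"pics/{n}0.png",optics.get_image(n))
for n in("top","side","wrist"):print(n,optics.camera_info(n))
E
```

```text
{'clock': 0.0, 'joints': array([ 1.57165481e+00,  3.85605417e-01,  6.62206982e-03, -4.99111907e-04,
       -1.19400459e+00, -2.58561744e-01]), 'joint_vel': array([-7.56209386e-05, -2.76372095e-03,  1.02621707e-03, -1.11366721e-03,
       -7.57401638e-04,  1.71811627e-04]), 'joint_efforts': array([ 3.23760260e-04, -3.92289948e+01,  1.88407123e+01,  4.18621391e+00,
       -4.52692577e-03,  1.71548301e-06]), 'position': array([159.1435261 , 603.79478942, 230.19060671]), 'ee_rot': array([ 9.91697650e-01, -1.28586607e-01, -8.82613345e-05,  1.11660307e-03]), 'contact_force': array([ 0.21960461, -0.3503265 ,  0.06875234]), 'wrist_torque': array([ 0.00145378, -0.04154471, -0.0277423 ]), 'grasp_force': 0.0, 'gripper_width': 85.49144182406565}
top {'camera_matrix': array([[537.40609931,   0.        , 282.98015884],
       [  0.        , 537.40609931, 206.70753092],
       [  0.        ,   0.        ,   1.        ]]), 'view': array([[ 1.07287462e-02, -9.99785349e-01,  1.77242750e-02,
        -3.06374318e+01],
       [ 9.96402434e-01,  1.21792641e-02,  8.38680807e-02,
        -5.56143286e+02],
 
[... 533 characters left out ...]
 [-2.94428118e-01,  6.84683717e-01,  6.66723550e-01,
        -1.09382505e+03],
       [ 0.00000000e+00,  0.00000000e+00,  0.00000000e+00,
         1.00000000e+00]])}
wrist {'camera_matrix': array([[322.76143148,   0.        , 274.39685609],
       [  0.        , 322.76143148, 208.26265224],
       [  0.        ,   0.        ,   1.        ]]), 'T_tool_cam': array([[-1.71471829e-03,  9.52955449e-01,  3.03105546e-01,
         7.79973670e+01],
       [ 9.99998493e-01,  1.71664874e-03,  2.60060999e-04,
        -4.76617031e-01],
       [-2.72499209e-04,  3.03105535e-01, -9.52956956e-01,
        -1.42111206e+02],
       [ 0.00000000e+00,  0.00000000e+00,  0.00000000e+00,
         1.00000000e+00]])}
```

View pics/top0.png

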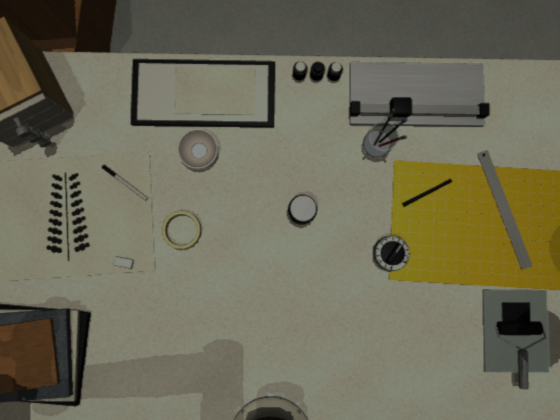

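The top view shows the timer at about (392,253), the ink jar at (302,209), a black pen at (427,192) and the brush jar at (377,143).

```bash
cat > h.py <<'E'
from bench import arm, optics
import cv2, numpy as np
from scipy.spatial.transform import Rotation as R
def ray(name,uv,z,st=None):
    i=optics.camera_info(name);K=i["camera_matrix"]
    if name=="wrist":
        T=np.eye(4);T[:3,:3]=R.from_quat(st["ee_rot"]).as_matrix();T[:3,3]=st["position"]
        C=T@i["T_tool_cam"]
    else: C=np.linalg.inv(i["view"])
    p=np.linalg.inv(K)@[uv[0],uv[1],1]; d=C[:3,:3]@[p[0],-p[1],-p[2]]; o=C[:3,3]
    return o+d*(z-o[2])/d[2]
def proj(name,P):
    i=optics.camera_info(name);c=i["view"]@np.r_[P,1];q=i["camera_matrix"]@[c[0],-c[1],-c[2]];return q[:2]/q[2]
def crop(name,c,h,f,fn):
    im=optics.get_image(name);u,v=c
    a=im[max(0,v-h):v+h,max(0,u-h):u+h];cv2.imwrite(fn,cv2.resize(a,None,fx=f,fy=f,interpolation=cv2.INTER_CUBIC))
E
python3 - <<'E'
from h import *
s=arm.read_state()
P=ray("top",(392,253),45);print(P)
for n,uv in dict(ink=(302,209),brush=(377,143),pen1=(404,205),pen2=(451,181)).items():print(n,ray("top",uv,30)[:2])
Rm=R.from_quat(s["ee_rot"]).as_matrix()
print(Rm.round(3)); print(Rm.T@(P+[0,0,200]-s["position"]))
crop("top",(392,253),30,10,"pics/t1.png")
E
```

```text
[ 446.31721618 -286.87764359   45.        ]
ink [550.8786334  -70.59037674]
brush [ 716.67632511 -254.7164799 ]
pen1 [ 563.73833614 -320.41876166]
pen2 [ 624.4744557  -437.06974349]
[[ 0.967 -0.255 -0.   ]
 [-0.255 -0.967 -0.002]
 [ 0.     0.002 -1.   ]]
[504.86601706 788.04149196 -13.06143887]
```

View pics/t1.png

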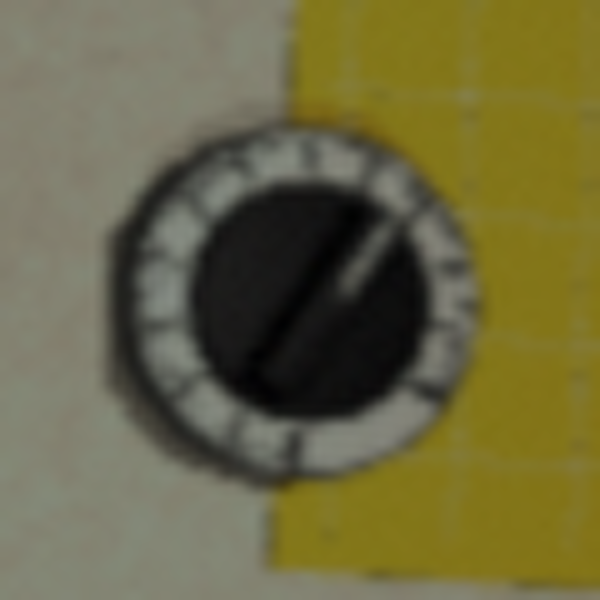

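Call:
{"name": "step_arm", "arguments": {"motion": [{"slide": [413,309,0],"dr": [0,0,0],"jaw": 60},{"slide": [413,309,0],"dr": [0,0,0],"jaw": 60},{"slide": [413,309,0],"dr": [0,0,0],"jaw": 60},{"slide": [413,309,0],"dr": [0,0,0],"jaw": 60},{"slide": [413,309,0],"dr": [0,0,0],"jaw": 60},{"slide": [413,309,0],"dr": [0,0,0],"jaw": 60},{"slide": [413,309,0],"dr": [0,0,0],"jaw": 60},{"slide": [413,309,0],"dr": [0,0,0],"jaw": 60}]}}

```text
clock: 1.15
position: [470.9, 210.9, 231.4]
ee_rot: [0.992, -0.128, 0.0, -0.0]
contact_force: [0.2, 0.2, -0.5]
gripper_width: 60.1
grasp_force: 0.0
```

Call:
{"name": "step_arm", "arguments": {"motion": [{"slide": [103,488,30],"dr": [0,0,4],"jaw": 60},{"slide": [103,488,30],"dr": [0,0,4],"jaw": 60},{"slide": [103,488,30],"dr": [0,0,4],"jaw": 60},{"slide": [103,488,30],"dr": [0,0,4],"jaw": 60},{"slide": [103,488,30],"dr": [0,0,4],"jaw": 60},{"slide": [103,488,30],"dr": [0,0,4],"jaw": 60},{"slide": [103,488,30],"dr": [0,0,4],"jaw": 60},{"slide": [103,488,30],"dr": [0,0,4],"jaw": 60}]}}

```text
clock: 2.15
position: [444.8, -287.5, 201.2]
ee_rot: [0.918, -0.397, 0.0, -0.0]
contact_force: [1.5, 0.5, 0.7]
gripper_width: 59.9
grasp_force: 0.0
```

```bash
python3 - <<'E'
from h import *
s=arm.read_state();print(s["joints"].round(2),s["position"],R.from_quat(s["ee_rot"]).as_matrix().round(3))
im=optics.get_image("wrist");cv2.imwrite("pics/w1.png",im)
E
```

```text
[-0.27  0.25 -0.27 -0.   -1.05  1.02] [ 444.78724354 -287.49847598  201.17732372] [[ 0.685 -0.729  0.   ]
 [-0.729 -0.685  0.   ]
 [ 0.    -0.    -1.   ]]
```

View pics/w1.png

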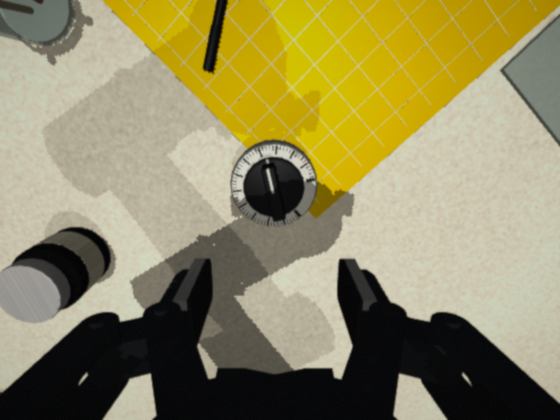

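The wrist view shows the timer at about (274,183). The pointer runs up and slightly left, from (272,188) to (268,165).

```bash
python3 - <<'E'
from h import *
im=cv2.imread("pics/w1.png");cv2.imwrite("pics/w1c.png",cv2.resize(im[135:233,225:323],(588,588),interpolation=cv2.INTER_CUBIC))
E
```

```text
(no output)
```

View pics/w1c.png

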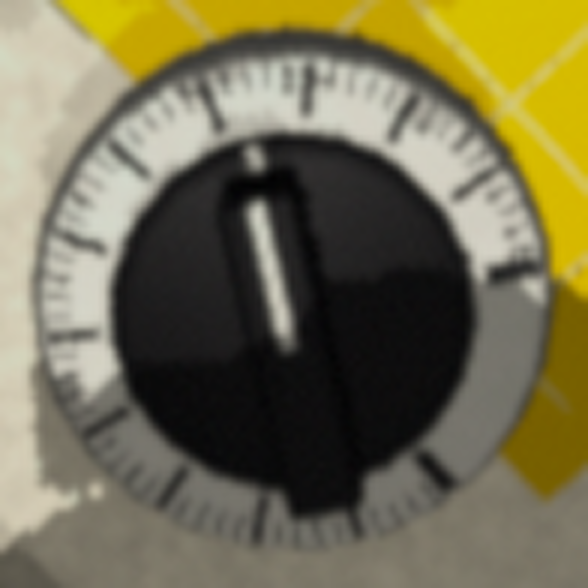

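```bash
python3 - <<'E'
from h import *
s=arm.read_state()
f=lambda u,v,z:ray("wrist",(225+u/6,135+v/6),z,s)
ticks=dict(t60=(500,272),t0=(432,470),t45=(308,92),t40=(211,106),t50=(402,117),t20=(85,337),t5=(358,525),t25=(85,240),t30=(127,158))
T={k:f(*p,39) for k,p in ticks.items()}
# case circle centre from disc: left/right/top/bottom edges at z=46
d=[f(*p,46) for p in((113,310),(475,310),(294,135),(294,490))]
c=np.mean(d,0)
print("disc c",c,"r",[np.linalg.norm(x-c) for x in d])
c2=(f(262,180,71)+f(328,505,71))/2; print("bar c",c2)
from scipy.optimize import least_squares
P=np.array([x[:2] for x in T.values()]);A=np.array([int(k[1:])*5 for k in T])
r=least_squares(lambda q:(q[:2]+q[3]*np.c_[np.cos(np.radians(q[2]-A)),np.sin(np.radians(q[2]-A))]-P).ravel(),[c[0],c[1],180,37])
print("fit",r.x,abs(r.fun).max())
pt=f(253,150,46); pb=f(260,202,71);
for n,q in(("rim",pt),("barend",pb)):
  v=q[:2]-r.x[:2];a=np.degrees(np.arctan2(v[1],v[0]));print(n,a,np.hypot(*v),((r.x[2]-a)%360)/5)
v=f(262,200,71)-f(290,350,71);print("line yaw",np.degrees(np.arctan2(v[1],v[0])))
M=R.from_quat(s["ee_rot"]).as_matrix();print("toolyaw",np.degrees(np.arctan2(M[1,0],M[0,0])),"slide",M.T@(np.r_[r.x[:2],0]-s["position"]))
E
```

```text
disc c [ 447.41549003 -295.78091305   46.        ] r [np.float64(28.463444919342596), np.float64(28.47166436088211), np.float64(28.10833253569709), np.float64(29.330509172347522)]
bar c [ 448.11980198 -296.85892755   71.        ]
fit [ 449.50830259 -297.74966952  166.24028432   34.1284536 ] 9.08813324310222
rim -32.3403166123785 23.739606122277173 39.716120186112484
barend -33.79627173070021 20.126578929506522 40.00731120977682
line yaw -37.00973503659266
toolyaw -47.08829631105438 slide [  7.08301342  -1.33390653 200.27559424]
```

```bash
python3 - <<'E'
from h import *
s=arm.read_state()
f=lambda u,v,z:ray("wrist",(225+u/6,135+v/6),z,s)
ticks=dict(t60=(500,272),t0=(432,470),t45=(308,92),t40=(211,106),t50=(402,117),t25=(80,337),t5=(358,525),t30=(85,240),t35=(127,158))
T={k:f(*p,39) for k,p in ticks.items()}
from scipy.optimize import least_squares
P=np.array([x[:2] for x in T.values()]);A=np.array([int(k[1:])*5 for k in T])
r=least_squares(lambda q:(q[:2]+q[3]*np.c_[np.cos(np.radians(q[2]-A)),np.sin(np.radians(q[2]-A))]-P).ravel(),[447,-295,180,37])
print("fit",r.x,abs(r.fun).max())
c=np.array([447.6,-296.2])
for n,q in(("rim",f(253,150,46)),("barend",f(260,202,71))):
  v=q[:2]-c;a=np.degrees(np.arctan2(v[1],v[0]));print(n,a,((r.x[2]-a)%360)/5)
M=R.from_quat(s["ee_rot"]).as_matrix();print("slide",M.T@(np.r_[c,0]-s["position"]))
E
```

```text
fit [ 446.36443024 -294.36876485  173.93678245   35.54356706] 2.110323011047342
rim -32.97155774379019 41.38166803927935
barend -34.370697950510255 41.661496080623365
slide [  4.64872276  -0.99138153 200.27549571]
```

Call:
{"name": "step_arm", "arguments": {"motion": [{"slide": [4.3,-1,45],"dr": [0,0,-1.4],"jaw": 45},{"slide": [4.3,-1,95],"dr": [0,0,-1.4],"jaw": 45},{"slide": [4.3,-1,95],"dr": [0,0,-1.4],"jaw": 45},{"slide": [4.3,-1,95],"dr": [0,0,-1.4],"jaw": 45},{"slide": [4.3,-1,95],"dr": [0,0,-1.4],"jaw": 45},{"slide": [4.3,-1,95],"dr": [0,0,-1.4],"jaw": 45},{"slide": [4.3,-1,95],"dr": [0,0,-1.4],"jaw": 45},{"slide": [4.3,-1,95],"dr": [0,0,-1.4],"jaw": 45}]}}

```text
clock: 3.2
position: [449.0, -287.9, 106.7]
ee_rot: [0.952, -0.305, 0.0, 0.0]
contact_force: [0.1, 0.2, 0.4]
gripper_width: 44.7
grasp_force: 0.0
```

```bash
python3 - <<'E'
from h import *
s=arm.read_state();print(s["position"],s["contact_force"])
im=optics.get_image("wrist");cv2.imwrite("pics/w2.png",im);cv2.imwrite("pics/w2c.png",cv2.resize(im[120:320,180:380],(600,600),interpolation=cv2.INTER_CUBIC))
E
```

```text
[ 449.0320159  -287.93971928  106.65462855] [0.11452165 0.18697413 0.35435673]
```

View pics/w2c.png

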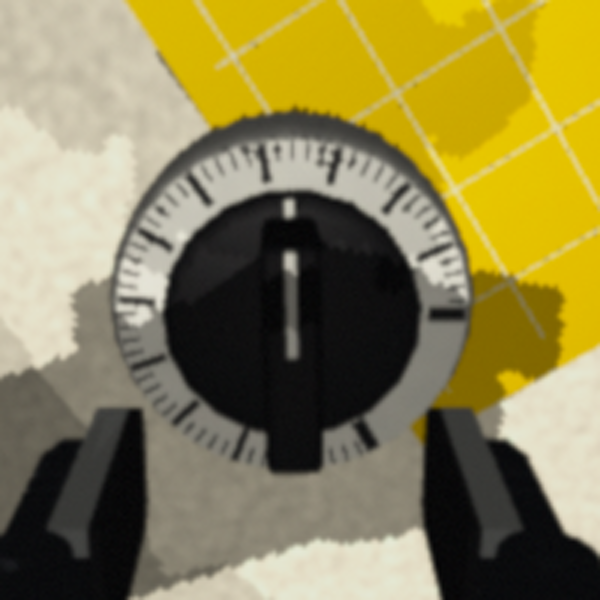

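The crop shows the dial centred at about (292,311), with the bar almost vertical. The pointer reaches from (290,202) at the rim to (292,358), with the 0 mark at (368,435) and the 60 mark at (447,314).

```bash
python3 - <<'E'
from h import *
s=arm.read_state();s["position"]=np.array([449.03,-287.94,106.65]);print(arm.read_state()["position"])
f=lambda u,v,z:ray("wrist",(180+u/3,120+v/3),z,s)
ticks={60:(447,314),0:(368,435),40:(265,165),45:(334,166),50:(399,199),35:(201,191),30:(156,240),25:(135,302),20:(149,364),15:(189,412),10:(242,443)}
d=[f(*p,46) for p in((165,311),(420,311),(292,190),(292,433))]
print("disc",np.mean(d,0),[np.linalg.norm(x-np.mean(d,0)) for x in d])
from scipy.optimize import least_squares
P=np.array([f(*p,39)[:2] for p in ticks.values()]);A=np.array(list(ticks))*5
r=least_squares(lambda q:(q[:2]+q[3]*np.c_[np.cos(np.radians(q[2]-A)),np.sin(np.radians(q[2]-A))]-P).ravel(),[447,-290,180,37])
print("fit",r.x,abs(r.fun).max())
c=r.x[:2]
for n,q in(("rim",f(289.5,202,46)),("barend",f(290.5,255,71))):
  v=q[:2]-c;a=np.degrees(np.arctan2(v[1],v[0]));print(n,a,((r.x[2]-a)%360)/5)
for a,b in(((290.5,255),(292.5,358)),((263,240),(270,468)),((318,240),(322,468))):
  v=f(*a,71)-f(*b,71);print("line yaw",np.degrees(np.arctan2(v[1],v[0])))
print("barmid",(f(292,222,71)+f(296,468,71))/2)
M=R.from_quat(s["ee_rot"]).as_matrix();print(np.degrees(np.arctan2(M[1,0],M[0,0])),"slide",M.T@(np.r_[c,46]-s["position"]))
E
```

```text
[ 448.96946498 -287.95284383  106.51413787]
disc [ 449.79147865 -290.10331809   46.        ] [np.float64(28.39928143055055), np.float64(28.509478901707627), np.float64(28.292212510622893), np.float64(29.58167811280875)]
fit [ 447.45902236 -288.72768337  174.4459979    35.75979572] 0.644164217294815
rim -33.83137434113132 41.6554744487344
barend -33.57569733650191 41.60433904780852
line yaw -34.472378217507725
line yaw -34.33850990528697
line yaw -34.078028604483634
barmid [ 451.07298329 -291.1690239    71.        ]
-35.56849058281796 slide [-0.83747225  1.55928066 60.64963479]
```

Call:
{"name": "step_arm", "arguments": {"motion": [{"slide": [0.5,1.4,15],"dr": [0,0,-0.16],"jaw": 40},{"slide": [0.5,1.4,30],"dr": [0,0,-0.16],"jaw": 40},{"slide": [0.5,1.4,42],"dr": [0,0,-0.16],"jaw": 40},{"slide": [0.5,1.4,50],"dr": [0,0,-0.16],"jaw": 40},{"slide": [0.5,1.4,54],"dr": [0,0,-0.16],"jaw": 30},{"slide": [0.5,1.4,54],"dr": [0,0,-0.16],"jaw": 25},{"slide": [0.5,1.4,54],"dr": [0,0,-0.16],"jaw": 22},{"slide": [0.5,1.4,54],"dr": [0,0,-0.16],"jaw": 22}]}}

```text
clock: 4.25
position: [448.8, -289.5, 52.8]
ee_rot: [0.956, -0.295, 0.001, 0.0]
contact_force: [-0.4, 0.4, 0.7]
gripper_width: 22.2
grasp_force: 0.0
```

```bash
python3 - <<'E'
from h import *
s=arm.read_state();print(s["position"],s["contact_force"],s["gripper_width"])
im=optics.get_image("wrist");cv2.imwrite("pics/w3.png",im)
E
```

```text
[ 448.79971606 -289.47489075   52.78098823] [-0.43644494  0.38008766  0.67321761] 22.24817316029462
```

View pics/w3.png

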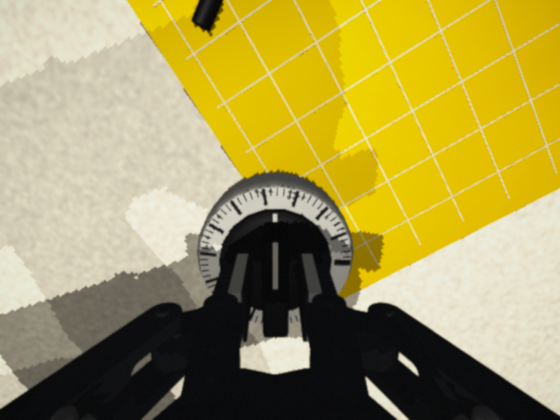

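The fingers straddle the bar evenly (bar at column 276, fingers at 236 and 317). I'll check the offset along the bar.

```bash
python3 - <<'E'
from h import *
s=arm.read_state();M=R.from_quat(s["ee_rot"]).as_matrix()
for n,uv,z in(("discfar",(275,209),46),("casefar",(275,185),39),("L",(221,255),46),("R",(331,255),46),("barend",(276,242),71),("t60",(343,262),39),("caseL",(199,255),39),("caseR",(354,255),39)):
  print(n,(M.T@(ray("wrist",uv,z,s)-s["position"])).round(1))
print(np.degrees(np.arctan2(M[1,0],M[0,0])))
im=cv2.imread("pics/w3.png");cv2.imwrite("pics/w3c.png",cv2.resize(im[165:315,190:365],(700,600),interpolation=cv2.INTER_CUBIC))
E
```

```text
discfar [30.1 -0.4  6.8]
casefar [40.3 -0.4 13.8]
L [  5.7 -27.8   6.7]
R [ 5.5 28.   6.7]
barend [ 23.7  -0.  -18.3]
t60 [-2.  36.  13.7]
caseL [  2.3 -40.8  13.7]
caseR [ 2.1 41.6 13.7]
-34.28558710437802
```

View pics/w3c.png

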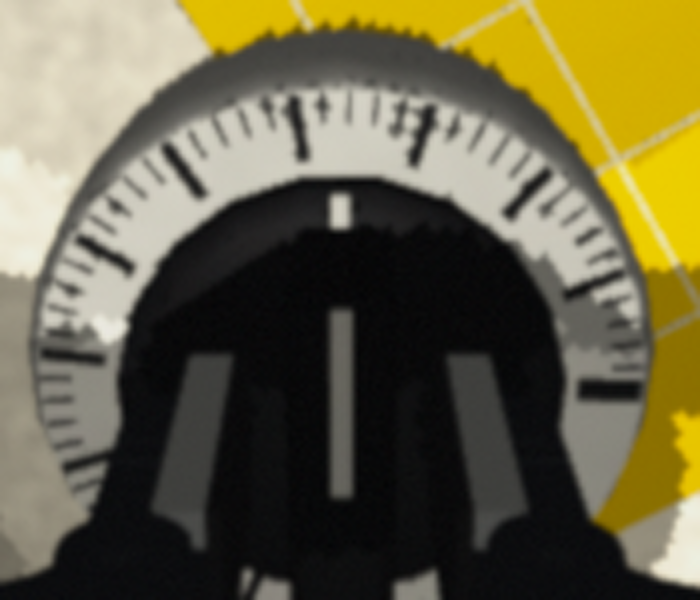

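Call:
{"name": "step_arm", "arguments": {"motion": [{"slide": [0,0,0],"dr": [0,0,0],"jaw": 16},{"slide": [0,0,0],"dr": [0,0,0],"jaw": 12},{"slide": [0,0,0],"dr": [0,0,0],"jaw": 5},{"slide": [0,0,0],"dr": [0,0,0],"jaw": 5},{"slide": [0,0,0],"dr": [0,0,0],"jaw": 5},{"slide": [0,0,0],"dr": [0,0,0],"jaw": 5},{"slide": [0,0,0],"dr": [0,0,0],"jaw": 5},{"slide": [0,0,0],"dr": [0,0,0],"jaw": 5}]}}

```text
clock: 5.3
position: [448.5, -289.5, 52.4]
ee_rot: [0.956, -0.295, 0.0, 0.0]
contact_force: [-0.8, -1.4, 2.7]
gripper_width: 10.3
grasp_force: 61.2
```

Call:
{"name": "step_arm", "arguments": {"motion": [{"slide": [0,0,0.4],"dr": [0,0,0],"jaw": 5},{"slide": [0,0,0.8],"dr": [0,0,0],"jaw": 5},{"slide": [0,0,1.2],"dr": [0,0,0],"jaw": 5},{"slide": [0,0,1.2],"dr": [0,0,0],"jaw": 5},{"slide": [0,0,1.2],"dr": [0,0,0],"jaw": 5},{"slide": [0,0,1.2],"dr": [0,0,0],"jaw": 5},{"slide": [0,0,1.2],"dr": [0,0,0],"jaw": 5},{"slide": [0,0,1.2],"dr": [0,0,0],"jaw": 5}]}}

```text
clock: 6.3
position: [448.5, -289.5, 51.9]
ee_rot: [0.956, -0.295, 0.0, 0.0]
contact_force: [-2.6, -0.1, 7.9]
gripper_width: 10.4
grasp_force: 61.9
```

Call:
{"name": "step_arm", "arguments": {"motion": [{"slide": [0,0,0.5],"dr": [0,0,0],"jaw": 5},{"slide": [0,0,1],"dr": [0,0,0],"jaw": 5},{"slide": [0,0,1],"dr": [0,0,0.3],"jaw": 5},{"slide": [0,0,1],"dr": [0,0,0.7],"jaw": 5},{"slide": [0,0,1],"dr": [0,0,1.1],"jaw": 5},{"slide": [0,0,1],"dr": [0,0,1.5],"jaw": 5},{"slide": [0,0,1],"dr": [0,0,1.8],"jaw": 5},{"slide": [0,0,1],"dr": [0,0,2],"jaw": 5}]}}

```text
clock: 7.3
position: [448.5, -289.7, 51.5]
ee_rot: [0.905, -0.425, 0.0, 0.0]
contact_force: [-3.7, -0.6, 11.4]
gripper_width: 10.7
grasp_force: 62.4
```

```bash
python3 - <<'E'
from h import *
s=arm.read_state();print(s["position"],s["contact_force"],s["wrist_torque"],s["joints"].round(2));M=R.from_quat(s["ee_rot"]).as_matrix();print(np.degrees(np.arctan2(M[1,0],M[0,0])))
im=optics.get_image("wrist");cv2.imwrite("pics/w4.png",im)
cv2.imwrite("pics/w4c.png",cv2.resize(im[165:315,190:365],(700,600),interpolation=cv2.INTER_CUBIC))
E
```

```text
[ 448.45736066 -289.70199882   51.4644596 ] [-3.68730912 -0.59896175 11.42188491] [-0.22806017  1.23081173  0.22494428] [-0.27  0.44 -0.44  0.   -0.7   0.96]
-50.28284078789901
```

View pics/w4c.png

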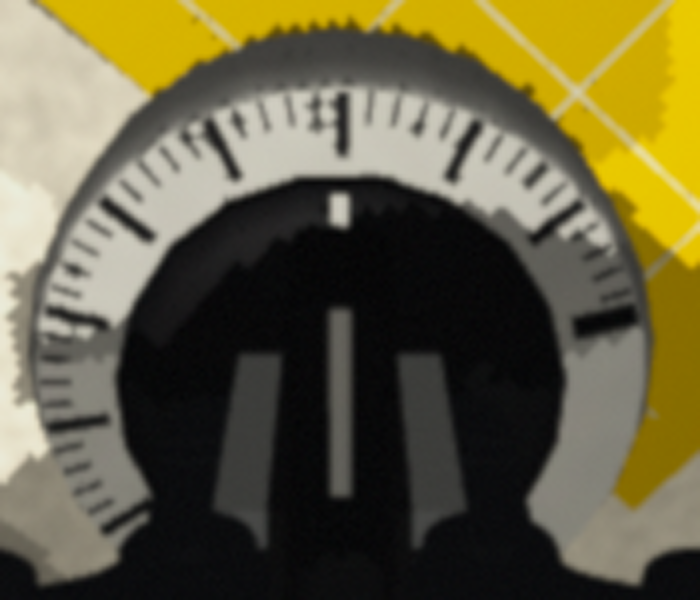

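The timer held still: the pointer (341) now sits just short of the 45 tick (343), at about 44.9. Next I'll wind past 60.

Call:
{"name": "step_arm", "arguments": {"motion": [{"slide": [0,0,0],"dr": [0,0,0.5],"jaw": 5},{"slide": [0,0,0],"dr": [0,0,1.2],"jaw": 5},{"slide": [0,0,0],"dr": [0,0,1.9],"jaw": 5},{"slide": [0,0,0],"dr": [0,0,2.6],"jaw": 5},{"slide": [0,0,0],"dr": [0,0,3.3],"jaw": 5},{"slide": [0,0,0],"dr": [0,0,4.0],"jaw": 5},{"slide": [0,0,0],"dr": [0,0,4.6],"jaw": 5},{"slide": [0,0,0],"dr": [0,0,5],"jaw": 5}]}}

```text
clock: 8.35
position: [447.9, -289.9, 51.4]
ee_rot: [-0.705, 0.709, 0.0, -0.001]
contact_force: [-5.3, -1.1, 11.9]
gripper_width: 10.5
grasp_force: 62.5
```

Call:
{"name": "step_arm", "arguments": {"motion": [{"slide": [0,0.5,0],"dr": [0,0,0.5],"jaw": 5},{"slide": [0,0.8,0],"dr": [0,0,1.2],"jaw": 5},{"slide": [0,0.8,0],"dr": [0,0,1.9],"jaw": 5},{"slide": [0,0.8,0],"dr": [0,0,2.6],"jaw": 5},{"slide": [0,0.8,0],"dr": [0,0,3.3],"jaw": 5},{"slide": [0,0.8,0],"dr": [0,0,4.0],"jaw": 5},{"slide": [0,0.8,0],"dr": [0,0,4.7],"jaw": 5},{"slide": [0,0.8,0],"dr": [0,0,5.2],"jaw": 5}]}}

```text
clock: 9.35
position: [447.2, -289.7, 51.4]
ee_rot: [-0.407, 0.913, -0.0, -0.001]
contact_force: [-4.4, -0.5, 12.0]
gripper_width: 10.5
grasp_force: 62.5
```

```bash
python3 - <<'E'
from h import *
s=arm.read_state();print(s["position"],s["contact_force"],s["wrist_torque"],s["joints"].round(2));M=R.from_quat(s["ee_rot"]).as_matrix();print(np.degrees(np.arctan2(M[1,0],M[0,0])))
im=optics.get_image("wrist");cv2.imwrite("pics/w5.png",im)
cv2.imwrite("pics/w5c.png",cv2.resize(im[165:315,190:365],(700,600),interpolation=cv2.INTER_CUBIC))
E
```

```text
[ 447.19364024 -289.67807338   51.40608402] [-4.41674978 -0.49599889 11.96658743] [-0.23515926  1.38873339  0.23855703] [-0.27  0.44 -0.44  0.   -0.7  -0.46]
-131.9661302224939
```

View pics/w5c.png

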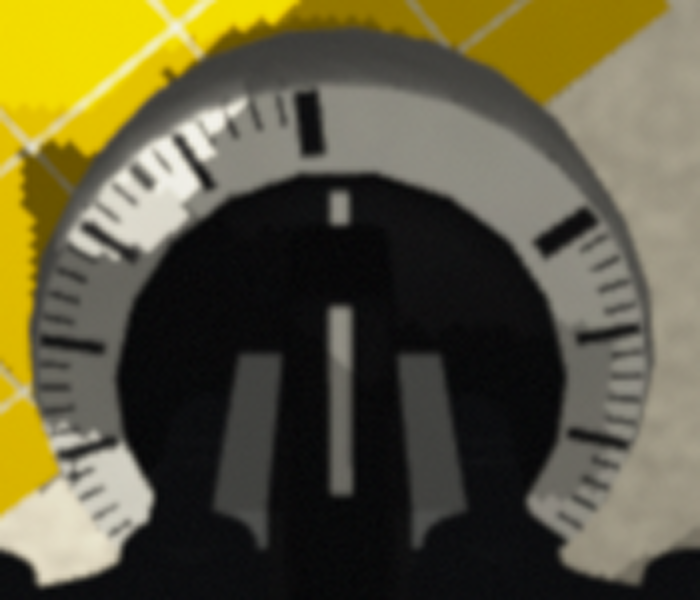

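The pointer (341) is about 1.2 min beyond the 60 tick (311), at about 61.2, and the timer hasn't turned. Now I'll turn back to 45.

Call:
{"name": "step_arm", "arguments": {"motion": [{"slide": [0,0,0],"dr": [0,0,-0.5],"jaw": 5},{"slide": [0,0,0],"dr": [0,0,-1.2],"jaw": 5},{"slide": [0,0,0],"dr": [0,0,-1.9],"jaw": 5},{"slide": [0,0,0],"dr": [0,0,-2.6],"jaw": 5},{"slide": [0,0,0],"dr": [0,0,-3.3],"jaw": 5},{"slide": [0,0,0],"dr": [0,0,-4.0],"jaw": 5},{"slide": [0,0,0],"dr": [0,0,-4.7],"jaw": 5},{"slide": [0,0,0],"dr": [0,0,-5.1],"jaw": 5}]}}

```text
clock: 10.4
position: [447.8, -289.9, 51.5]
ee_rot: [-0.701, 0.713, -0.001, -0.0]
contact_force: [-4.2, -1.3, 10.6]
gripper_width: 10.6
grasp_force: 62.4
```

Call:
{"name": "step_arm", "arguments": {"motion": [{"slide": [0,0,0],"dr": [0,0,-0.6],"jaw": 5},{"slide": [0,0,0],"dr": [0,0,-1.3],"jaw": 5},{"slide": [0,0,0],"dr": [0,0,-2.1],"jaw": 5},{"slide": [0,0,0],"dr": [0,0,-2.9],"jaw": 5},{"slide": [0,0,0],"dr": [0,0,-3.7],"jaw": 5},{"slide": [0,0,0],"dr": [0,0,-4.5],"jaw": 5},{"slide": [0,0,0],"dr": [0,0,-5],"jaw": 5},{"slide": [0,0,0],"dr": [0,0,-5],"jaw": 5}]}}

```text
clock: 11.4
position: [448.4, -289.7, 51.5]
ee_rot: [0.902, -0.431, 0.001, 0.0]
contact_force: [-3.0, -0.5, 9.9]
gripper_width: 10.3
grasp_force: 62.3
```

```bash
python3 - <<'E'
from h import *
s=arm.read_state();print(s["position"],s["contact_force"],s["wrist_torque"]);M=R.from_quat(s["ee_rot"]).as_matrix();print(np.degrees(np.arctan2(M[1,0],M[0,0])))
im=optics.get_image("wrist");cv2.imwrite("pics/w6.png",im)
a=cv2.imread("pics/w4.png")
cv2.imwrite("pics/w6c.png",np.hstack([cv2.resize(x[180:235,240:310],(392,308),interpolation=cv2.INTER_CUBIC) for x in(a,im)]))
E
```

```text
[ 448.36905812 -289.7191246    51.53186399] [-3.00085556 -0.45664534  9.86402574] [-0.03064566  0.80409662  0.06067594]
-51.03665799699569
```

View pics/w6c.png

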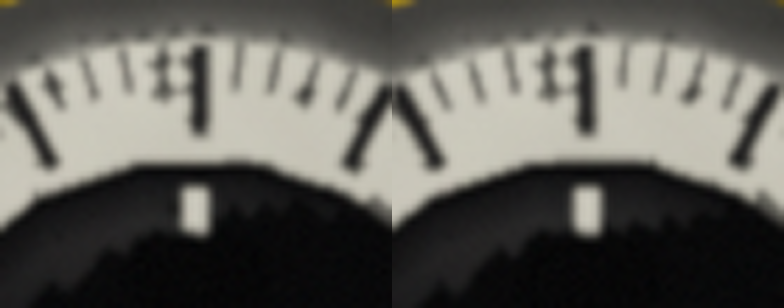

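The pointer (588) lines up with the 45 tick (587). I'll relieve the pressure, then open.

Call:
{"name": "step_arm", "arguments": {"motion": [{"slide": [0,0,-0.7],"dr": [0,0,0],"jaw": 5},{"slide": [0,0,-1.4],"dr": [0,0,0],"jaw": 5},{"slide": [0,0,-1.8],"dr": [0,0,0],"jaw": 5},{"slide": [0,0,-1.8],"dr": [0,0,0],"jaw": 12},{"slide": [0,0,-1.8],"dr": [0,0,0],"jaw": 20},{"slide": [0,0,-1.8],"dr": [0,0,0],"jaw": 30},{"slide": [0,0,-1.8],"dr": [0,0,0],"jaw": 36},{"slide": [0,0,-1.8],"dr": [0,0,0],"jaw": 36}]}}

```text
clock: 12.45
position: [447.6, -289.3, 51.7]
ee_rot: [0.902, -0.431, -0.0, -0.0]
contact_force: [0.5, -0.4, 0.4]
gripper_width: 36.1
grasp_force: 0.0
```

Call:
{"name": "step_arm", "arguments": {"motion": [{"slide": [0,0,-10],"dr": [0,0,0],"jaw": 36},{"slide": [0,0,-25],"dr": [0,0,0],"jaw": 36},{"slide": [0,0,-45],"dr": [0,0,0],"jaw": 36},{"slide": [0,0,-65],"dr": [0,0,0],"jaw": 36},{"slide": [0,0,-80],"dr": [0,0,0],"jaw": 36},{"slide": [0,0,-80],"dr": [0,0,0],"jaw": 36},{"slide": [0,0,-80],"dr": [0,0,0],"jaw": 36},{"slide": [0,0,-80],"dr": [0,0,0],"jaw": 36}]}}

```text
clock: 13.45
position: [447.2, -289.2, 131.1]
ee_rot: [0.902, -0.431, -0.001, 0.0]
contact_force: [0.8, -0.2, 0.8]
gripper_width: 35.8
grasp_force: 0.0
```

```bash
python3 - <<'E'
from h import *
s=arm.read_state();print(s["position"],s["contact_force"],s["gripper_width"])
im=optics.get_image("wrist");cv2.imwrite("pics/w7.png",im)
cv2.imwrite("pics/w7c.png",cv2.resize(im[130:250,205:345],(700,600),interpolation=cv2.INTER_CUBIC))
E
```

```text
[ 447.17289527 -289.18973574  131.07814635] [ 0.80439306 -0.15140922  0.76464782] 35.848460034192215
```

View pics/w7c.png

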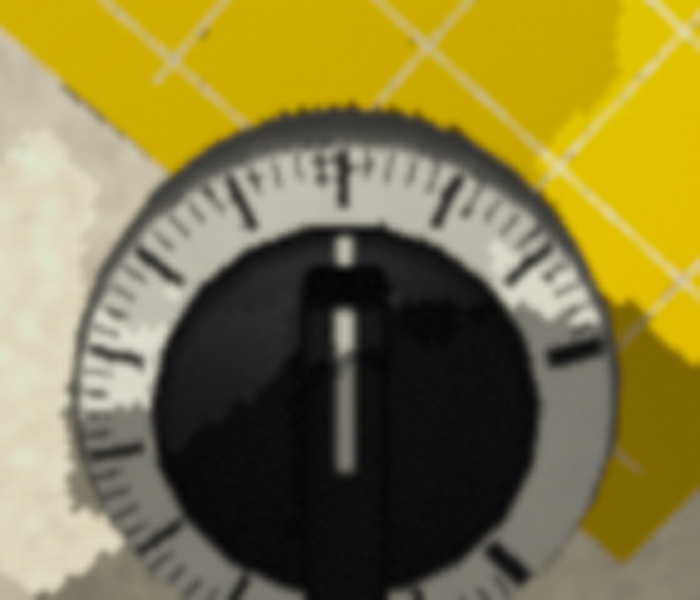

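The pointer (345) lines up with the 45 tick (344). The gripper is clear, so I'll hand the job in.

```bash
python3 -c "
from bench import arm;print(arm.job_done())"
```

```text
the job is handed in; nothing more can be done
None
```

I wound the dial to about 61, turned it back and released it at 45 (checked in the last picture), pressing about 10–12 N while turning; the timer did not visibly move, and the job is handed in.

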